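# Hold the spring clip gaping over the tall menu card

### The arm

A 6-joint arm with a two-finger parallel gripper is mounted at the origin on the work surface. World frame = base frame: x ahead of the robot, y to its left, z up, the work surface at z = 0. Lengths are in mm, angles in rad, forces in N, time in s.
With the tool pointing down it reaches from about 350 to 875 mm from the base axis. Payload 4.2 kg.
Tool frame: the origin (TCP) lies at the very end of the fingers, on their centre line; the grasp point (between the pads) lies 19 mm behind it; z points along the fingers, y is the direction in which the jaws open and shut (so a half turn about z gives the same grasp; the last joint's range is limited). The gripper opens to 85 mm and grips with 20 to 120 N. Pads are 22 mm wide; open, the fingers measure 114 mm over their backs; the gripper's body (76 mm by 85 mm) begins 54 mm behind the grasp point. The pads swing forward as they close: fully open they stand 13 mm farther back than shut.
Start: joints at [1.502, 0.385, 0.008, 0, -1.194, -0.259], TCP at [201.193, 591.71, 231.312] pointing down, gripper open.
Joint ranges: [-3.14, 3.14], [-1.21, 2.06], [-1.07, 1.41], [-3.16, 2.05], [-2.99, -0.16], [-3.1, 3.1]. Speed limits (rad/s): [2.79, 2.79, 3.14, 3.14, 3.14, 3.14].

### API

Orientations are given as a unit quaternion [x, y, z, w].
In Python, from bench import arm gives the robot as it stands.
- The arm moves only by the tool apply_moves, never from a script. Its argument "plan" is one flat list of numbers, 5 for each row, row after row: the gripper's target within -1 to 1 (shut at 1, half-way at 0, fully open at -1), then the shift along the world's x, y, z in m, then the turn about the world's z in degrees. A call has 1 to 8 rows; each row is the pose to reach, as a shift and turn from the pose commanded when the call began; what a row does not reach only later rows make up. A row lasts 1/12 s, in which the tool goes at most 41.7 mm and 7.16 degrees, less where a joint would pass 70% of its speed; a pose out of reach is approached as far as the arm can. A call with a gripper value outside its range is refused whole. The fingers move at their own pace and stop on an object; the grip force is fixed at half the most. Time passes only in rows, so rows that repeat a pose let the fingers close. It gives the time, the measured TCP pose, the force and the opening at its end, in the units of the state.
- arm.read_state(): the state, without advancing time (a new reading comes with each control period).
- arm.get_image(name): name is "scene" or "side" or "wrist"; returns a dict with "color" (400x640x3 uint8, red, green, blue), "range_z" (400x640 float32, mm along the optical axis (not along the pixel's ray), 0 where there is no reading), "camera_matrix" (3x3 intrinsics, pixels), "camera_from_world" (4x4, takes a point from world to camera coordinates); the wrist camera has in their place "mount" (4x4, takes a point from camera to tool coordinates, whose origin is the TCP and whose axes are the flange's). Camera axes: x right, y down, z forward; pixel columns grow to the right and rows downward; lengths in mm; the calibration is good to about 2 mm. A picture is of the moment at which its call begins: read the wrist's pose just before it.
- arm.job_done(): hands the job in, once; it reports no verdict.
The state is a dict: "clock": time; "joints": joint angles; "joint_vel": joint speeds; "joint_efforts": joint torques, N m; "position": TCP position; "ee_rot": TCP orientation; "contact_force": force on the tool from outside, world axes, zero at the start; "wrist_torque": the same for the moment, N m; "gripper_width": finger opening in mm.
Only numpy, scipy, OpenCV 4.12 (cv2) and the standard library are available. Lean on these libraries where they do the work, as an engineer would, in place of code of your own. Each camera call takes 0.05 s, during which the arm holds its last target.

### The job

Squeeze the handles of the steel spring clip, lift it off its parking strip, and bring it squeezed wide open down over the middle of the top edge of the taller menu card, one jaw either side with the tips about 2 cm below the edge, so that the cook can slip the next order in. Finish while still holding it there, wide open and still, with nothing of the clip touching the card; never knock or bite the card, and leave the mug, salt jar, lid and tongs where they are.

Things in the scene. Friction and masses are not known exactly. Their poses are not given: they have to be found in the camera images.
- clip_grip (a point): Steel spring clip, worked like a clothes peg, parked upright on a strip. Point: centre between its two upper handles at the height to squeeze, 32 mm above the pivot pin. z up, y along the pin, x the squeezing direction (fingers close along x). Handles: plates 24 mm wide, flaring up in a V from 8 to 46 mm above the pin, about 50 mm over their outsides at the top; fully squeezed parallel, 30 mm over.
- clip_pin (a point): Centre of the clip's pivot pin (along y, 30 mm long, radius 5 mm), which rests on the strip's top when parked; same axes as clip_grip. The jaws hang 45 mm below it, 24 mm wide (y). Squeezing takes about 5 N on each handle at first, about 10 N fully home, where a stop ends it (firmer grip does no harm); let go, it snaps shut. About 70 g (varies).
- jaw_far (a joint): Opening angle in rad of the clip's jaw on the clip's +x side: 0 parked on the 6 mm strip, -0.06 shut with nothing between, 0.22 fully open (tips about 25 mm apart). Both jaws open equally.
- jaw_near (a joint): The same for the jaw on the clip's -x side.
- jaw_far_tip (a point): Inner lower corner, mid-width, of the +x jaw's tip: 45 mm below the pin when parked, 43 mm below it (75 mm below clip_grip) fully open. The open jaws' outsides are at most 23 mm from the clip's mid-plane.
- jaw_near_tip (a point): The same on the -x jaw.
- stand_top (a point): Middle of the top edge of the parking strip: upright steel strip 6 mm thick (x), 70 mm wide (y), top 100 mm above the table, in a fixed oak foot 70 x 80 mm, 30 mm high. The clip is parked within 2 cm of the middle; its jaw tips reach 40 mm down the strip, so it must rise over 40 mm to come off.
- tall_card_top (a point): Middle of the top edge of the taller of two stiff white menu cards standing upright: 4 mm thick (this point's x), 110 mm wide (y), top 130 mm above the table; z up. The other card is alike but only 80 mm high and is not used.
- tall_card: The taller card with its oak foot (60 x 120 mm, 30 mm high), fixed to the table; origin at the centre of the foot's underside, same axes.
- jarrito: Bystander: brown glazed mug, 95 mm high, 80 mm across; origin at the centre of its underside.
- salt_jar: Bystander: small glass jar with steel cap, 80 mm high, 60 mm across; origin at the centre of its underside.
- lid: Bystander: orange silicone lid 96 mm across with a flip-top spout, 32 mm high; origin at the centre of its underside.
- tongs: Bystander: steel tongs clipped shut, 275 mm long, lying flat, 20 mm high; origin at the middle of the underside.
Mind the look-alikes: they are no part of the job. What is shaped like the tall_card but blue or yellow is not meant.

How it is judged:
By the outcome, as a careful person would: the job done as asked, in the order asked, and still so for the second after the job is handed in, while the arm keeps its last pose, push and grip.
It also fails if it takes over 30 s, if anything falls off the work surface, if the arm or the gripper's body presses on something with over 40 N, if the wrist force passes 120 N, or if a joint passes its speed limit or range.

## Working session

There is one attempt and no reset: what is moved stays moved. The work goes in short steps, Python scripts to look and compute and a tool call to move; the robot and the scene stay as the last step left them, time stands still between calls to the robot, and variables do not carry over. Pictures are saved under pics/ and viewed, and the job is handed in when it is done.

Besides the shell and the picture viewer there is one more tool, called in YAML: its name, and indented under it one key for each argument. apply_moves: Moves the arm, as the interface text tells. Its arguments: {"type":"object","properties":{"plan":{"type":"array","items":{"type":"number"}}},"required":["plan"]}

```bash
mkdir -p pics
cat > h.py <<'E'
import numpy as np, cv2
from bench import arm
def snap(n,tag):
    st=arm.read_state(); im=arm.get_image(n)
    cv2.imwrite(f'pics/{tag}.png',cv2.cvtColor(im['color'],cv2.COLOR_RGB2BGR))
    K=np.array(im['camera_matrix'])
    if n!='wrist': T=np.linalg.inv(np.array(im['camera_from_world']))
    else:
        from scipy.spatial.transform import Rotation as R
        W=np.eye(4); W[:3,:3]=R.from_quat(st['ee_rot']).as_matrix(); W[:3,3]=st['position']
        T=W@np.array(im['mount'])
    z=np.array(im['range_z']); v,u=np.mgrid[:400,:640]
    P=np.stack([(u-K[0,2])/K[0,0]*z,(v-K[1,2])/K[1,1]*z,z],-1)@T[:3,:3].T+T[:3,3]
    P[z==0]=np.nan
    np.savez(f'pics/{tag}.npz',P=P,K=K,T=T,c=im['color'])
    return im,P,K,T
def load(tag): 
    d=np.load(f'pics/{tag}.npz'); return d['P'],d['K'],d['T'],d['c']
def ray(K,T,u,v,h):
    d=T[:3,:3]@np.array([(u-K[0,2])/K[0,0],(v-K[1,2])/K[1,1],1]); o=T[:3,3]
    return o+d*(h-o[2])/d[2]
def proj(K,T,p):
    c=np.linalg.inv(T)@np.append(p,1); return (K@c[:3])[:2]/c[2]
E
python3 - <<'E'
from h import *
print(arm.read_state())
for n in('scene','side','wrist'):
    im,P,K,T=snap(n,n+'0'); print(n,K[0],T.round(2).tolist())
E
```

```text
{'clock': 0.0, 'joints': array([ 1.50160721e+00,  3.85563368e-01,  6.61764311e-03, -5.42231485e-04,
       -1.19396862e+00, -2.58605279e-01]), 'joint_vel': array([-0.00058315,  0.00124754, -0.00149956,  0.00032004,  0.00175726,
        0.00014747]), 'joint_efforts': array([ 1.89476837e-04, -3.92293382e+01,  1.88398182e+01,  4.18614954e+00,
       -4.68139333e-03,  2.02665873e-06]), 'position': array([201.00136988, 591.1796189 , 230.20783907]), 'ee_rot': array([ 9.86581982e-01, -1.63263002e-01, -1.50711289e-04,  1.07809433e-03]), 'contact_force': array([-0.46485672,  0.61171895, -0.12274235]), 'wrist_torque': array([ 0.02096939, -0.01170684, -0.02548372]), 'gripper_width': 85.25337420812888}
scene [366.67875547   0.         319.13508344] [[-0.17, 0.59, -0.79, 1219.82], [0.98, 0.1, -0.14, 131.51], [-0.01, -0.8, -0.6, 636.91], [0.0, 0.0, 0.0, 1.0]]
side [373.94640087   0.         323.40899168] [[0.94, -0.22, 0.27, 304.73], [-0.35, -0.59, 0.73, -613.06], [0.0, -0.78, -0.63, 631.08], [0.0, 0.0, 0.0, 1.0]]
wrist [335.66977496   0.         320.65437781] [[-0.32, -0.89, -0.31, 282.05], [-0.95, 0.3, 0.1, 564.17], [0.0, 0.33, -0.94, 372.67], [0.0, 0.0, 0.0, 1.0]]
```

View pics/scene0.png

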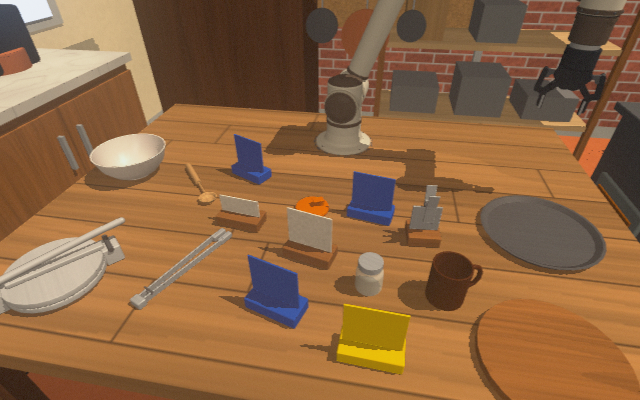

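View pics/side0.png

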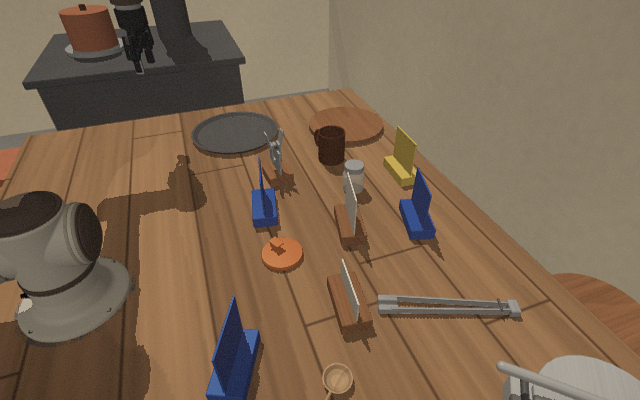

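View pics/wrist0.png

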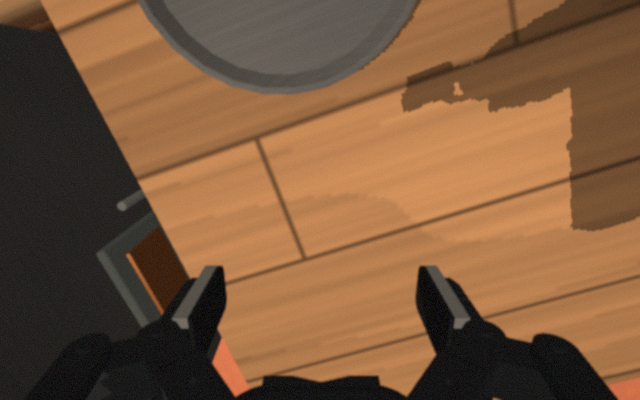

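The scene view shows the clip on its strip near (427,215). The tall white card's top edge runs from about (288,210) to (332,222), with the short card near (240,205). I'll zoom in on these and use depth.

Run:
```python
from h import *
for t,boxes in(('scene0',((395,175,80,80),(275,195,80,80))),('side0',((250,115,60,80),(320,160,60,90)))):
    c=load(t)[3][:,:,::-1]
    ims=[cv2.resize(c[y:y+h,x:x+w],(390,560),interpolation=cv2.INTER_CUBIC) for x,y,w,h in boxes]
    cv2.imwrite(f'pics/z_{t}.png',np.hstack(ims))
P,K,T,c=load('scene0')
def show(x0,x1,y0,y1,st=4):
  for v in range(y0,y1,st): print(v,[tuple(int(a) if a==a else None for a in P[v,u]) for u in range(x0,x1,st)])
show(406,446,184,246,5)
for n,(x0,x1,y0,y1) in dict(scene0=(275,350,195,270)).items():
  show(284,340,204,268,7)
```

```text
184 [(253, 228, 1), (247, 243, 0), (244, 258, 0), (241, 273, 0), (236, 289, -2), (238, 304, 0), (228, 320, -4), (231, 334, 0)]
189 [(276, 228, 0), (277, 242, 1), (272, 257, 0), (268, 272, -1), (269, 287, 0), (469, 265, 136), (470, 277, 137), (258, 332, -1)]
194 [(301, 227, -1), (299, 242, -1), (298, 257, 0), (295, 271, 0), (472, 256, 122), (476, 267, 126), (288, 315, 0), (285, 330, -1)]
199 [(329, 227, 0), (326, 241, 0), (325, 255, 0), (319, 270, -2), (476, 258, 110), (513, 262, 138), (512, 273, 138), (314, 327, 1)]
204 [(352, 227, -1), (351, 241, 0), (347, 255, 0), (347, 269, 0), (494, 257, 108), (509, 265, 121), (508, 277, 122), (338, 325, 0)]
209 [(375, 226, -1), (376, 240, 0), (494, 236, 91), (495, 248, 93), (502, 258, 100), (506, 268, 104), (505, 280, 105), (489, 294, 95)]
214 [(398, 226, -1), (396, 240, -1), (493, 239, 75), (493, 250, 77), (503, 260, 86), (503, 271, 87), (491, 285, 80), (491, 297, 81)]
219 [(421, 226, 0), (496, 229, 60), (494, 241, 61), (494, 253, 62), (502, 263, 70), (502, 274, 72), (488, 289, 62), (405, 319, -1)]
224 [(472, 222, 23), (497, 231, 45), (492, 243
[... 1191 characters left out ...]
5, 71), (601, 1, 76), (606, 19, 83), (609, 35, 88), (507, 38, 0)]
239 [(553, -81, -1), (589, -52, 35), (593, -34, 41), (596, -16, 47), (600, 1, 53), (604, 18, 60), (610, 35, 67), (532, 42, -1)]
246 [(608, -65, 28), (606, -48, 28), (605, -31, 31), (601, -15, 29), (601, 1, 31), (604, 18, 37), (609, 35, 45), (588, 49, 27)]
253 [(613, -65, 10), (618, -46, 17), (625, -27, 27), (624, -11, 29), (622, 5, 30), (617, 20, 28), (615, 37, 28), (612, 53, 28)]
260 [(626, -62, 0), (624, -46, 0), (623, -29, 1), (626, -11, 8), (629, 6, 14), (635, 24, 23), (639, 40, 30), (613, 53, 6)]
267 [(646, -57, -2), (644, -41, -1), (641, -25, -2), (641, -8, 1), (638, 7, 0), (634, 23, 0), (641, 41, 9), (None, None, None)]
```

```bash
ls pics
```

```text
scene0.npz
scene0.png
side0.npz
side0.png
wrist0.npz
wrist0.png
z_scene0.png
z_side0.png
```

View pics/z_scene0.png

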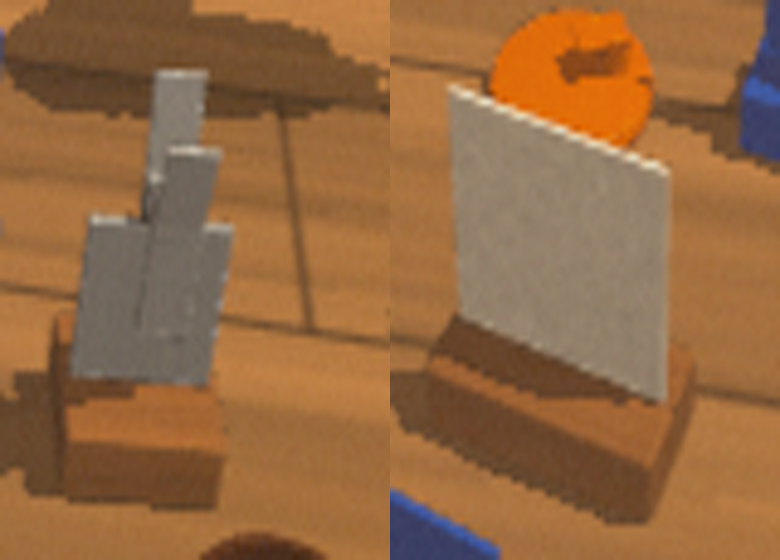

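View pics/z_side0.png

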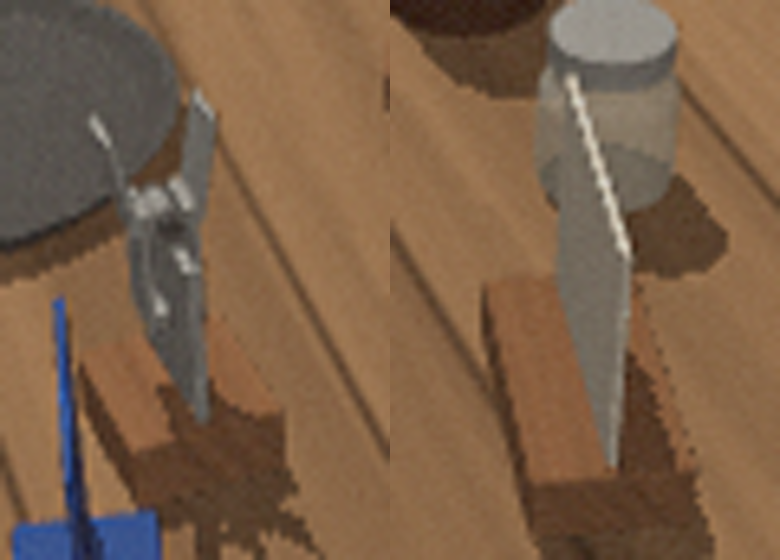

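Run:
```python
from h import *
for t in('scene0','side0'):
  P,K,T,c=load(t)
  X=P.reshape(-1,3); C=c.reshape(-1,3)
  m=(abs(X[:,0]-595)<40)&(abs(X[:,1]+3)<80)&(X[:,2]>45)&(X[:,2]<126)&(C.min(1)>120)&(C.max(1).astype(int)-C.min(1)<60)
  Q=X[m][:,:2]; ctr=Q.mean(0)
  vx,vy,x0,y0=cv2.fitLine(Q.astype(np.float32),cv2.DIST_HUBER,0,.01,.01).ravel()
  d=(Q-[x0,y0])@[vx,vy]; n=(Q-[x0,y0])@[-vy,vx]
  print(t,'card',m.sum(),'dir deg',np.degrees(np.arctan2(vy,vx)),(x0,y0),'ext',np.percentile(d,[0,1,99,100]),n.std())
  mid=(np.percentile(d,.5)+np.percentile(d,99.5))/2; print('mid',x0+mid*vx,y0+mid*vy)
  m=(abs(X[:,0]-490)<40)&(abs(X[:,1]-265)<50)&(X[:,2]>40)
  print('clip', m.sum(), X[m].min(0),X[m].max(0))
  for lo,hi in((38,55),(55,75),(75,98),(98,112),(112,125),(125,133),(133,150)):
    Q=X[m&(X[:,2]>lo)&(X[:,2]<hi)]; print(lo,hi,len(Q),np.median(Q,0).round(),Q.min(0).round(),Q.max(0).round())
```

```text
<stdin>:6: RuntimeWarning: Mean of empty slice.
  ret = um.true_divide(
Traceback (most recent call last):
cv2.error: OpenCV(4.12.0) /io/opencv/modules/imgproc/src/linefit.cpp:50: error: (-215:Assertion failed) count > 0 in function 'fitLine2D_wods'
```

```bash
cat > m.py <<'E'
from h import *
import sys
for t in('scene0','side0'):
  P,K,T,c=load(t)
  X=P.reshape(-1,3); C=c.reshape(-1,3).astype(int)
  m=(abs(X[:,0]-600)<40)&(abs(X[:,1])<80)&(X[:,2]>50)&(X[:,2]<127)&(C.max(1)-C.min(1)<50)
  Q=X[m][:,:2]
  vx,vy,x0,y0=cv2.fitLine(Q.astype(np.float32),cv2.DIST_HUBER,0,.01,.01).ravel()
  d=(Q-[x0,y0])@[vx,vy]; n=(Q-[x0,y0])@[-vy,vx]
  print(t,'card',m.sum(),'dir deg',np.degrees(np.arctan2(vy,vx)),(x0,y0),'ext',np.percentile(d,[0,1,99,100]),n.std())
  mid=(np.percentile(d,.5)+np.percentile(d,99.5))/2; print('mid',x0+mid*vx,y0+mid*vy)
  m=(abs(X[:,0]-490)<40)&(abs(X[:,1]-265)<50)&(X[:,2]>40)
  print('clip', m.sum(), X[m].min(0),X[m].max(0))
  for lo,hi in((38,55),(55,75),(75,98),(98,112),(112,125),(125,133),(133,150)):
    Q=X[m&(X[:,2]>lo)&(X[:,2]<hi)]
    if len(Q): print(lo,hi,len(Q),np.median(Q,0).round(),Q.min(0).round(),Q.max(0).round())
E
python3 m.py
```

```text
scene0 card 1079 dir deg 76.60834 (np.float32(599.88837), np.float32(-4.8181257)) ext [-54.9822831  -52.73519464  51.41890456  53.51286088] 0.9948207422398176
mid 599.6658648753629 -5.752694337092134
clip 868 [464.04466086 228.58577931  40.06522373] [515.15040802 298.65275391 148.83555903]
38 55 127 [492. 261.  47.] [488. 229.  40.] [497. 298.  55.]
55 75 169 [495. 258.  66.] [488. 229.  55.] [505. 298.  75.]
75 98 233 [495. 261.  86.] [485. 229.  75.] [505. 299.  98.]
98 112 90 [496. 260. 106.] [474. 231.  98.] [508. 296. 112.]
112 125 70 [505. 264. 119.] [470. 255. 113.] [513. 281. 125.]
125 133 63 [475. 267. 130.] [469. 255. 125.] [513. 281. 133.]
133 150 116 [472. 268. 141.] [464. 255. 133.] [515. 282. 149.]
side0 card 310 dir deg 76.827934 (np.float32(591.8879), np.float32(-26.477715)) ext [-37.29640946 -36.6212471   71.52368017  73.94371665] 0.7652128739713175
mid 595.9374124304804 -9.174486096002212
clip 379 [464.06032847 221.91771586  40.02498303] [514.46784808 281.4015803  148.72162468]
38 55 31 [489. 239.  46.] [485. 224.  40.] [495. 281.  54.]
55 75 70 [488. 252.  67.] [476. 222.  55.] [504. 274.  75.]
75 98 85 [488. 253.  88.] [476. 222.  76.] [503. 275.  98.]
98 112 89 [491. 255. 107.] [473. 225.  98.] [507. 280. 112.]
112 125 38 [503. 260. 118.] [470. 250. 112.] [510. 276. 125.]
125 133 21 [506. 261. 129.] [468. 249. 125.] [511. 274. 133.]
133 150 45 [508. 260. 143.] [464. 250. 134.] [514. 280. 149.]
```

```bash
cat > m2.py <<'E'
from h import *
for t in('scene0','side0'):
  P,K,T,c=load(t)
  X=P.reshape(-1,3); C=c.reshape(-1,3).astype(int)
  base=(abs(X[:,0]-490)<40)&(abs(X[:,1]-262)<50)
  m=base&(X[:,2]>45)&(X[:,2]<97)
  Q=X[m][:,:2]
  s=(abs(Q[:,1]-np.median(Q[:,1]))>16) if t=='scene0' else np.ones(len(Q),bool)
  vx,vy,x0,y0=cv2.fitLine(Q[s].astype(np.float32),cv2.DIST_HUBER,0,.01,.01).ravel()
  yaw=np.degrees(np.arctan2(vy,vx)); yaw-=180*(yaw>135); print(t,'strip yaw',yaw-90,(x0,y0))
  th=np.radians(8); R=np.array([[np.cos(th),np.sin(th)],[-np.sin(th),np.cos(th)]])
  for lo,hi in((113,125),(125,140),(140,152)):
   for nm,sel in(('near',X[:,0]<488),('far',X[:,0]>492)):
    Q=X[base&sel&(X[:,2]>lo)&(X[:,2]<hi)]
    L=Q[:,:2]@R.T; lo5,hi5=np.percentile(L,2,axis=0),np.percentile(L,98,axis=0)
    print(lo,nm,len(Q),'mean',Q.mean(0).round(1),'local',lo5.round(1),hi5.round(1), 'midxy',(R.T@((lo5+hi5)/2)).round(1))
E
python3 m2.py
```

```text
scene0 strip yaw -175.49675750732422 (np.float32(492.80234), np.float32(263.84113))
113 near 31 mean [474.3 263.2 120.2] local [503.  186.7] [508.6 208.9] midxy [473.3 266.3]
113 far 36 mean [507.9 269.  118.6] local [538.  184.4] [544.5 206.6] midxy [508.8 268.9]
125 near 61 mean [471.6 266.3 132.5] local [501.  186.8] [507.2 209.3] midxy [471.6 266.3]
125 far 50 mean [511.2 269.5 132.4] local [540.4 184.4] [546.5 207.5] midxy [510.9 269.7]
140 near 35 mean [469.  266.5 144. ] local [498.7 187.3] [504.5 209.5] midxy [469.1 266.3]
140 far 33 mean [512.8 269.8 144.3] local [542.7 184.6] [548.  207.2] midxy [512.8 269.9]
side0 strip yaw -171.1952362060547 (np.float32(488.43683), np.float32(244.51367))
113 near 10 mean [472.9 257.4 119.2] local [502.5 181.7] [506.6 203.5] midxy [472.8 261. ]
113 far 21 mean [505.3 262.7 118.9] local [534.5 181.8] [540.2 202. ] midxy [505.4 264.9]
125 near 13 mean [470.2 256.  132.1] local [499. 181.] [504.  200.9] midxy [470.  258.9]
125 far 24 mean [508.2 262.8 132.6] local [537.5 180.3] [542.2 202. ] midxy [508.  264.4]
140 near 13 mean [467.2 259.1 144.9] local [497.  183.6] [500.6 203. ] midxy [467.  260.9]
140 far 16 mean [510.9 265.  144.8] local [540.6 178.8] [546.7 204.5] midxy [511.7 265.4]
```

apply_moves:
  plan: [-1, 0.026, -0.03, 0, -6.5, -1, 0.052, -0.059, 0, -13, -1, 0.078, -0.088, 0, -19.5, -1, 0.104, -0.117, 0, -26, -1, 0.13, -0.146, 0, -32.5, -1, 0.156, -0.176, 0, -39, -1, 0.182, -0.205, 0, -45.5, -1, 0.208, -0.234, 0, -52]

```text
clock: 0.82
position: [409.9, 355.9, 231.2]
ee_rot: [0.814, -0.581, -0.0, 0.0]
contact_force: [0.1, 0.9, 1.7]
gripper_width: 85.3
```

apply_moves:
  plan: [-1, 0.027, -0.03, 0, -5, -1, 0.054, -0.061, 0, -10, -1, 0.081, -0.0915, 0, -14, -1, 0.081, -0.0915, 0, -14, -1, 0.081, -0.0915, 0, -14]

```text
clock: 1.23
position: [491.2, 264.3, 230.8]
ee_rot: [0.737, -0.676, -0.0, 0.001]
contact_force: [-0.3, 0.2, 0.2]
gripper_width: 85.5
```

Run:
```python
from h import *
im,P,K,T=snap('wrist','wrist1'); s=arm.read_state(); print(s['clock'],s['position'],s['ee_rot'],s['joints'])
for h in (105,151): print(proj(K,T,[490,265.5,h]))
```

```text
1.2833 [490.41725307 265.4023437  230.87434712] [ 7.37993499e-01 -6.74807695e-01 -1.74911468e-04  3.73436963e-04] [ 7.86513646e-01  2.71144230e-01 -1.59900441e-01 -3.48742112e-04
 -1.14051308e+00 -6.96980070e-01]
[322.4487271  191.11646258]
[322.8977885  210.91968325]
```

View pics/wrist1.png

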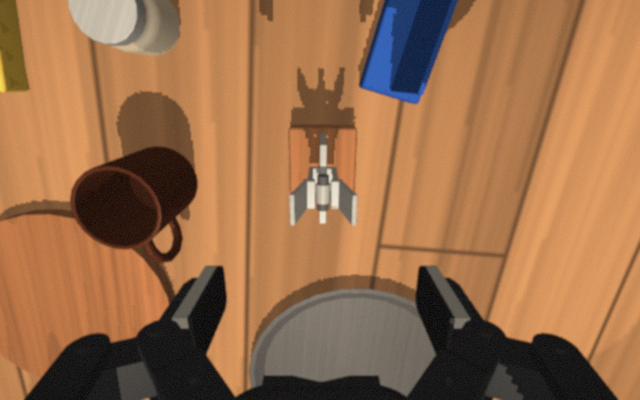

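Run:
```python
from h import *
P,K,T,c=load('wrist1')
cv2.imwrite('pics/z_wrist1.png',cv2.resize(c[120:240,270:380,::-1],None,fx=5,fy=5,interpolation=cv2.INTER_CUBIC))
X=P.reshape(-1,3)
b=(abs(X[:,0]-490)<40)&(abs(X[:,1]-262)<50)
for lo,hi in ((97,104),(125,140),(140,153)):
  for nm,s in(('n',X[:,0]<487),('f',X[:,0]>493),('all',X[:,0]>0)):
    Q=X[b&s&(X[:,2]>lo)&(X[:,2]<hi)]
    if len(Q): print(lo,nm,len(Q),Q.mean(0).round(1),np.percentile(Q,2,0).round(1),np.percentile(Q,98,0).round(1))
```

```text
97 n 38 [484.6 281.2  99.7] [478.9 253.3  97.8] [486.9 295.8 103.3]
97 f 102 [495.1 240.8  99.7] [493.  227.3  97.6] [503.  255.6 103. ]
97 all 346 [491.1 253.2  99.7] [481.4 227.6  97.9] [501.4 295.1 103. ]
125 n 207 [472.4 262.8 132.7] [470.1 252.6 125.2] [474.6 275.4 139.8]
125 f 198 [508.  265.5 132.6] [505.5 255.8 125.3] [512.  278.2 139.7]
125 all 405 [489.8 264.1 132.7] [470.3 252.8 125.3] [511.2 277.8 139.7]
140 n 248 [468.6 263.4 145.5] [465.5 252.6 140.3] [471.3 275.4 148. ]
140 f 248 [511.7 267.  145.4] [508.9 256.1 140.4] [514.8 279.1 147.8]
140 all 496 [490.2 265.2 145.4] [465.7 252.8 140.3] [514.5 278.3 148. ]
```

View pics/z_wrist1.png

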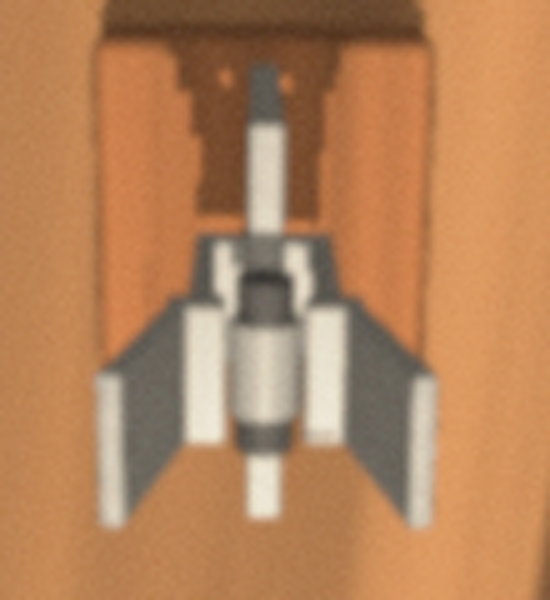

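The wrist view puts the pin at (322,190) against my predicted (322,191). The clip centre is (490.1, 265.3) with a yaw of about 5°, and the tool is centred over it. I'll descend and squeeze.

apply_moves:
  plan: [-1, 0, 0, -0.03, 0, -1, 0, 0, -0.06, 0, -1, 0, -0.001, -0.085, 0, -1, 0, -0.001, -0.105, 0, -1, 0, -0.001, -0.115, 0, -1, 0, -0.001, -0.115, 0]

```text
clock: 1.78
position: [488.3, 265.3, 113.9]
ee_rot: [0.739, -0.673, -0.0, 0.003]
contact_force: [-0.3, 0.7, 0.6]
gripper_width: 85.5
```

Run:
```python
from h import *
im,P,K,T=snap('wrist','wrist2'); im,P,K,T=snap('side','side2'); s=arm.read_state(); print(s['clock'],s['position'],s['contact_force'])
c=load('side2')[3]; w=load('wrist2')[3]
a=cv2.resize(c[90:210,230:330,::-1],(400,480),interpolation=cv2.INTER_CUBIC); b=cv2.resize(w[:,:,::-1],(400,250))
b=np.vstack([b,np.zeros((230,400,3),np.uint8)]); cv2.imwrite('pics/z2.png',np.hstack([a,b]))
```

```text
1.8833 [490.3080113  266.3477169  117.03307087] [-0.7622167  -0.40015439  0.06910611]
```

View pics/z2.png

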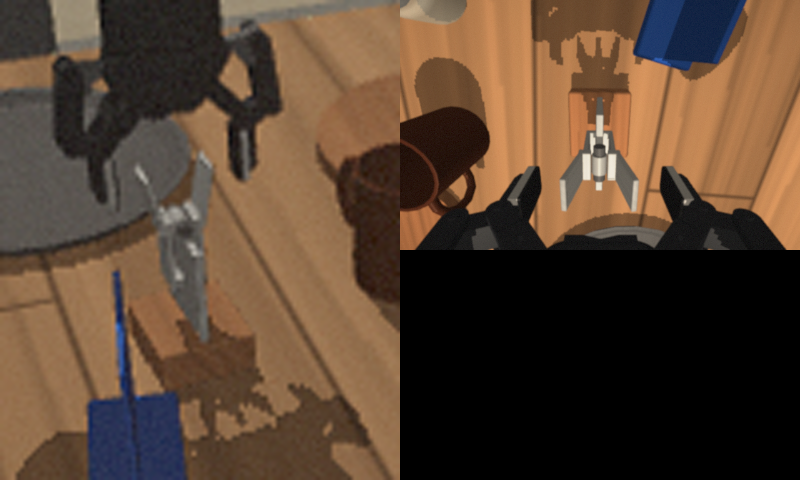

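Run:
```python
from h import *
for t in('side2','wrist2'):
  P,K,T,c=load(t)
  for p in([447,262,130],[533,270,130],[490,266,130],[490,265,151],[490,265,105]): print(t,p,proj(K,T,p).round(1))
P,K,T,c=load('side2')
for u,v in((255,138),(257,130),(291,131),(290,125),(246,120)): print(u,v,P[v,u].round())
P,K,T,c=load('wrist2')
for u,v in((195,300),(440,300),(200,290),(210,280)): print(u,v,P[v,u].round())
```

```text
side2 [447, 262, 130] [258.1 140.3]
side2 [533, 270, 130] [288.4 133.3]
side2 [490, 266, 130] [273.5 136.7]
side2 [490, 265, 151] [272.9 129.9]
side2 [490, 265, 105] [274.3 145. ]
wrist2 [447, 262, 130] [416.7 287.9]
wrist2 [533, 270, 130] [219.7 288.2]
wrist2 [490, 266, 130] [318.4 288. ]
wrist2 [490, 265, 151] [318.5 317.7]
wrist2 [490, 265, 105] [318.6 258. ]
255 138 [439. 255. 142.]
257 130 [446. 250. 167.]
291 131 [537. 256. 144.]
290 125 [535. 256. 162.]
246 120 [421. 247. 201.]
195 300 [535. 259. 154.]
440 300 [448. 250. 156.]
200 290 [535. 259. 148.]
210 280 [534. 258. 142.]
```

Fingertips project where they should (258,140) and (288,133) in the side view, straddling the handles. I'll squeeze now.

apply_moves:
  plan: [1, 0, 0, 0, 0, 1, 0, 0, 0, 0, 1, 0, 0, 0, 0, 1, 0, 0, 0, 0, 1, 0, 0, 0, 0, 1, 0, 0, 0, 0, 1, 0, 0, 0, 0, 1, 0, 0, 0, 0]

```text
clock: 2.55
position: [491.5, 266.1, 121.2]
ee_rot: [0.739, -0.674, 0.001, -0.003]
contact_force: [-5.8, -2.0, 18.4]
gripper_width: 27.8
```

```bash
cat > two.py <<'E'
from h import *
import sys
n=sys.argv[1]; u,v=int(sys.argv[2]),int(sys.argv[3])
snap('wrist','wrist'+n); snap('side','side'+n); s=arm.read_state(); print(s['clock'],s['position'],s['contact_force'],s['gripper_width'])
c=load('side'+n)[3]; w=load('wrist'+n)[3]
a=cv2.resize(c[v-60:v+60,u-50:u+50,::-1],(400,480),interpolation=cv2.INTER_CUBIC); b=cv2.resize(w[100:400,195:445,::-1],(400,480))
cv2.imwrite(f'pics/z{n}.png',np.hstack([a,b]))
E
python3 two.py 3 275 150
```

```text
2.65 [491.54096424 266.12846071 121.18634989] [-6.51055644 -1.31439926 18.27298055] 28.10086240039074
```

View pics/z3.png

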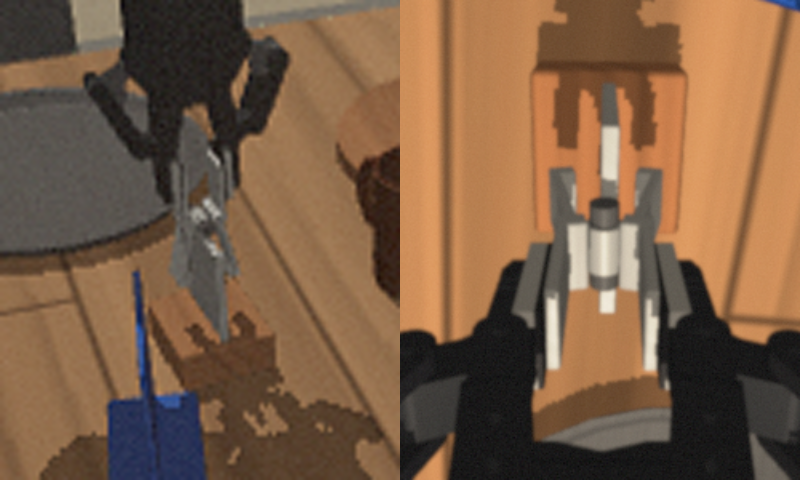

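The clip is squeezed home: width 28 mm, handles parallel, jaws open around the strip. I'll lift it straight up.

apply_moves:
  plan: [1, 0, 0, 0.01, 0, 1, 0, 0, 0.025, 0, 1, 0, 0, 0.04, 0, 1, 0, 0, 0.06, 0, 1, 0, 0, 0.08, 0, 1, 0, 0, 0.1, 0, 1, 0, 0, 0.12, 0, 1, 0, 0, 0.12, 0]

```text
clock: 3.32
position: [492.2, 266.3, 241.3]
ee_rot: [0.739, -0.674, 0.001, -0.005]
contact_force: [0.8, -0.1, 0.2]
gripper_width: 27.8
```

```bash
python3 two.py 4 270 125
```

```text
3.4167 [490.17906425 265.29617638 236.99872785] [-0.59817601 -0.1983882  -1.27662928] 28.130220127499374
```

View pics/z4.png

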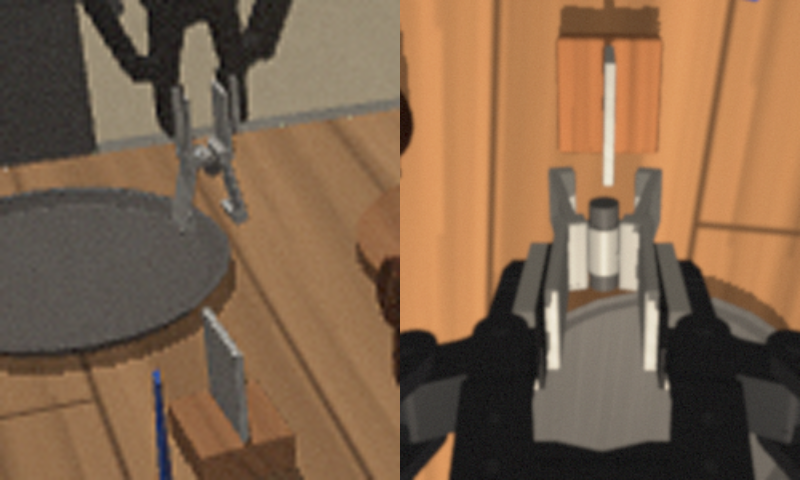

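Run:
```python
from h import *
for t in('side4','wrist4'):
  P,K,T,c=load(t); X=P.reshape(-1,3)
  b=(abs(X[:,0]-490)<27)&(abs(X[:,1]-265)<25)&(X[:,2]>120)&(X[:,2]<235)
  Q=X[b]; print(t,len(Q),np.percentile(Q,[1,5,95],0).round(1).tolist())
  for lo in range(170,236,8):
    q=Q[(Q[:,2]>lo)&(Q[:,2]<lo+8)]
    if len(q):print(lo,len(q),np.median(q,0).round(),q.min(0).round(),q.max(0).round())
P,K,T,c=load('side4')
for p in([490,265,178],[490,265,221]): print(proj(K,T,p))
P,K,T,c=load('wrist4')
for p in([490,265,178],[490,265,221]): print(proj(K,T,p))
```

```text
side4 231 [[468.5, 248.8, 181.1], [470.2, 250.1, 184.0], [508.0, 273.2, 232.4]]
178 26 [491. 254. 184.] [468. 248. 180.] [511. 269. 186.]
186 35 [479. 259. 189.] [468. 250. 186.] [512. 276. 194.]
194 22 [475. 256. 198.] [471. 250. 194.] [511. 274. 202.]
202 26 [475. 260. 206.] [471. 249. 202.] [508. 274. 210.]
210 24 [479. 256. 214.] [474. 249. 211.] [506. 275. 217.]
218 34 [490. 253. 223.] [476. 249. 218.] [504. 274. 226.]
226 60 [492. 257. 230.] [475. 248. 226.] [508. 280. 234.]
234 4 [491. 260. 234.] [477. 252. 234.] [503. 274. 235.]
wrist4 3423 [[470.7, 251.5, 185.0], [474.7, 252.7, 188.7], [510.6, 277.3, 234.2]]
178 68 [506. 256. 185.] [470. 253. 183.] [515. 278. 186.]
186 449 [504. 259. 190.] [469. 252. 186.] [515. 279. 194.]
194 176 [476. 258. 198.] [471. 252. 194.] [513. 279. 202.]
202 132 [479. 256. 206.] [473. 253. 202.] [511. 275. 210.]
210 123 [482. 256. 214.] [476. 253. 210.] [510. 263. 218.]
218 224 [493. 254. 223.] [479. 251. 218.] [508. 282. 226.]
226 1999 [493. 263. 231.] [477. 251. 226.] [509. 282. 234.]
234 252 [485. 266. 234.] [479. 253. 234.] [508. 279. 235.]
[272.02773025 120.65771228]
[270.57265146 105.22010038]
[325.93202078 216.01862947]
[326.53767769 246.32707338]
```

The clip is off the strip, wide open (spanning x 469–515, tips at z≈181, about 56 mm below the TCP). Next I'll carry it high to above the card.

apply_moves:
  plan: [1, 0.008, -0.02, 0, -1.5, 1, 0.022, -0.055, 0, -4, 1, 0.036, -0.091, 0, -6.5, 1, 0.05, -0.128, 0, -9, 1, 0.064, -0.164, 0, -11.5, 1, 0.079, -0.2, 0, -14, 1, 0.093, -0.236, 0, -16.5, 1, 0.102, -0.26, 0, -18]

```text
clock: 4.08
position: [592.1, 2.1, 234.4]
ee_rot: [-0.622, 0.783, 0.001, -0.001]
contact_force: [0.0, 0.1, -1.1]
gripper_width: 27.9
```

apply_moves:
  plan: [1, 0.005, -0.0126, 0, -0.4, 1, 0.005, -0.0126, 0, -0.4, 1, 0.005, -0.0126, 0, -0.4, 1, 0.005, -0.0126, 0, -0.4]

```text
clock: 4.42
position: [596.6, -6.6, 235.6]
ee_rot: [-0.622, 0.783, 0.001, -0.001]
contact_force: [0.7, 0.1, -1.4]
gripper_width: 27.7
```

```bash
python3 two.py 5 345 160
python3 - <<'E'
from h import *
s=arm.read_state(); q=s['ee_rot']; print(q,np.degrees(2*np.arctan2(q[1],q[0]))+90)
snap('scene','scene5')
c=load('scene5')[3]; cv2.imwrite('pics/zs5.png',cv2.resize(c[130:290,220:400,::-1],None,fx=4,fy=3.7,interpolation=cv2.INTER_CUBIC))
for t in('wrist5','side5','scene5'):
  P,K,T,c=load(t); X=P.reshape(-1,3); C=c.reshape(-1,3).astype(int)
  m=(abs(X[:,0]-598)<40)&(abs(X[:,1]+7)<80)&(X[:,2]>60)&(X[:,2]<127+4)&(C.max(1)-C.min(1)<60)
  Q=X[m]
  if len(Q)>20:
   vx,vy,x0,y0=cv2.fitLine(Q[:,:2].astype(np.float32),cv2.DIST_HUBER,0,.01,.01).ravel()
   d=(Q[:,:2]-[x0,y0])@[vx,vy]; mid=(np.percentile(d,1)+np.percentile(d,99))/2
   print(t,len(Q),'dir',np.degrees(np.arctan2(vy,vx)),np.percentile(d,[1,99]),'mid',x0+mid*vx,y0+mid*vy)
   top=Q[Q[:,2]>127]; print('top',len(top),top.mean(0) if len(top) else 0)
  b=(abs(X[:,0]-598)<35)&(abs(X[:,1]+7)<30)&(X[:,2]>160)&(X[:,2]<225); Q=X[b]
  print('clip',len(Q),np.percentile(Q,[1,99],0).round(1).tolist())
E
```

```text
4.5167 [596.77705901  -6.15358333 236.10860475] [-0.03534297  0.24033984 -0.93756372] 27.839793630047154
[-6.22025537e-01  7.82996909e-01  2.13639192e-04 -1.62294397e-04] 346.92840578623446
wrist5 515 dir 76.86487 [-33.4011415   41.69941277] mid 594.4244518184629 -23.624324418695068
top 473 [594.18183932 -24.61277829 129.44805805]
clip 2138 [[573.2, -22.3, 178.7], [618.0, 8.2, 224.9]]
side5 327 dir 76.67872 [-50.82463553  57.16764913] mid 595.9072641283435 -9.416005888395894
top 55 [597.11122391 -11.06506067 129.27464505]
clip 236 [[572.9, -23.6, 178.7], [613.5, 7.5, 224.8]]
scene5 1020 dir 76.7568 [-54.25053655  52.35345941] mid 599.8629043373714 -4.598176170714812
top 51 [599.95952107  -5.05645886 128.83015063]
clip 320 [[579.5, -19.2, 177.6], [619.5, 11.3, 224.4]]
```

View pics/z5.png

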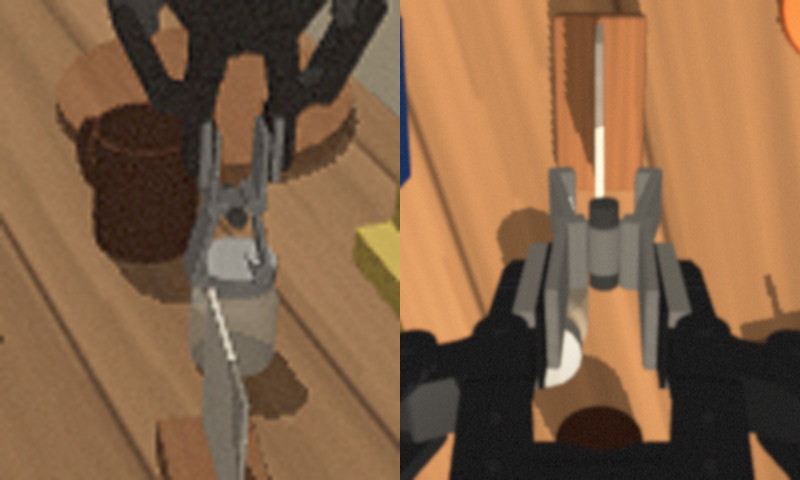

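View pics/zs5.png

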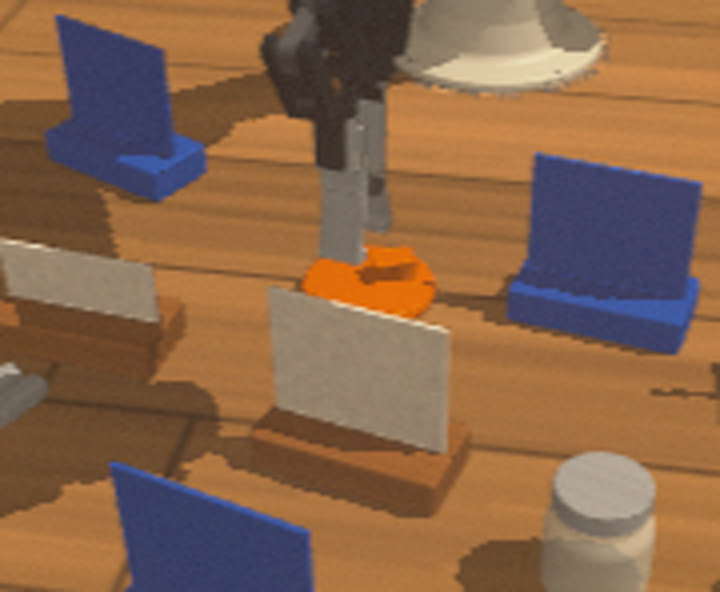

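```bash
cat > loc.py <<'E'
from h import *
import sys
tag=sys.argv[1]; th=np.radians(-13.2)
n=np.array([np.cos(th),np.sin(th)]); y=np.array([-n[1],n[0]]); o=np.array([598.1,-7.4])
P,K,T,c=load(tag); X=P.reshape(-1,3)
d=(X[:,:2]-o)@n; e=(X[:,:2]-o)@y; z=X[:,2]
lo=float(sys.argv[2])
for a in np.arange(lo,lo+64,8):
  for nm,s in(('-',d<0),('+',d>0)):
    m=s&(abs(d)<28)&(abs(e)<20)&(z>a)&(z<a+8)
    if m.sum()>3: print(a,nm,m.sum(),'d',np.percentile(d[m],[3,97]).round(1),'e',np.percentile(e[m],[3,97]).round(1))
m=(abs(d)<12)&(abs(e)<60)&(z>127.5)&(z<132.5); print('cardtop d',np.percentile(d[m],[5,50,95]),'e',np.percentile(e[m],[1,99]),'z',np.median(z[m]))
E
python3 loc.py wrist5 172; echo; python3 loc.py side5 172;echo; python3 loc.py scene5 172
python3 -c "
from h import *
print(arm.read_state()['position'],arm.read_state()['joint_vel'].round(3))"
```

```text
172.0 - 22 d [-25.  -15.5] e [-11.7  -1.2]
172.0 + 37 d [10.9 20.3] e [-11.4   9.8]
180.0 - 231 d [-24.5 -13.9] e [-11.6   8.8]
180.0 + 235 d [ 9.4 19.6] e [-11.5   7.2]
188.0 - 87 d [-22.5 -18. ] e [-11.6  10.7]
188.0 + 71 d [13.5 18.1] e [-11.4   8.7]
196.0 - 79 d [-20.7 -16.1] e [-11.4   7. ]
196.0 + 64 d [11.9 16.4] e [-11.5  -2.3]
204.0 - 65 d [-18.6 -13.8] e [-11.6  -5. ]
204.0 + 55 d [10.  14.6] e [-11.5  -5.8]
212.0 - 120 d [-16.1  -0.4] e [-14.4  12.9]
212.0 + 87 d [ 0.5 12.8] e [-14.4  11.8]
220.0 - 1110 d [-14.9  -0.1] e [-13.9  14.4]
220.0 + 824 d [ 0.4 12.4] e [-12.6  13.1]
228.0 - 290 d [-15.4  -7.5] e [-11.2  10.9]
228.0 + 238 d [ 5.5 12.9] e [-11.2  10.4]
cardtop d [-1.46056272  0.13094625  1.67302449] e [-53.30047072  21.16636215] z 129.4586493338336

172.0 + 5 d [11.9 18.6] e [-12.7 -10.8]
180.0 - 29 d [-24.7 -14.2] e [-14.2   8. ]
180.0 + 30 d [ 9.5 18. ] e [-13.2   9.3]
188.0 - 18 d [-22.8 -18.9] e [-12.6   9.1]
188.0 + 11 d [12.8 17.6] e [-12.6   7.7]
196.0 - 17 d [-20.8 -16.9] e [-12.5   8.3]
196.0 + 8 d [11.5 15. ] e [-13.    1.4]
204.0 - 21 d [-18.9 -14.6] e [
[... 482 characters left out ...]
]
180.0 - 24 d [-21.7 -13.2] e [ 2.8 13.9]
180.0 + 43 d [13.2 19.9] e [-7.9 15.3]
188.0 - 13 d [-20.9 -17.3] e [ 3.7 14.7]
188.0 + 43 d [13.4 18.6] e [-8. 14.]
196.0 - 16 d [-19.6 -14.9] e [ 4.5 14.8]
196.0 + 37 d [12.4 16.4] e [-8.4 14.4]
204.0 + 38 d [10.5 14.3] e [-7.  15.1]
212.0 - 7 d [-16.3  -0.7] e [10.8 18.7]
212.0 + 41 d [ 3.9 13.4] e [-7.7 15.1]
220.0 - 21 d [-16.2  -1.6] e [ 8.2 17.6]
220.0 + 43 d [ 0.7 15.3] e [-8.2 17.1]
228.0 - 18 d [-15.   -8.9] e [ 5.1 14.9]
228.0 + 24 d [10.1 13.9] e [-5.2 15.1]
cardtop d [-2.74675628  0.54519996  2.9040645 ] e [-50.17190383  56.5767927 ] z 129.2908588263456
[596.86300748  -6.12350707 236.28342386] [-0.001 -0.002  0.003  0.003  0.001 -0.001]
```

All three views agree: the clip mid-plane is about 2.4 mm to the −normal side of the card and is otherwise centred. The card top reads 129.4 mm (expected 130). I'll correct sideways, then lower.

apply_moves:
  plan: [1, 0.0025, -0.0005, 0, 0, 1, 0.0025, -0.0005, 0, 0, 1, 0.0025, -0.0005, -0.006, 0, 1, 0.0025, -0.0005, -0.014, 0, 1, 0.0025, -0.0005, -0.022, 0, 1, 0.0025, -0.0005, -0.03, 0, 1, 0.0025, -0.0005, -0.034, 0, 1, 0.0025, -0.0005, -0.034, 0]

```text
clock: 5.23
position: [598.8, -8.0, 200.4]
ee_rot: [-0.621, 0.784, 0.001, -0.001]
contact_force: [0.4, -0.4, -1.3]
gripper_width: 27.8
```

```bash
python3 two.py 6 345 170; python3 loc.py wrist6 138; echo; python3 loc.py side6 138
```

```text
5.3333 [599.75850927  -8.00383444 202.0794861 ] [ 0.83233392  0.44678798 -0.20422755] 27.65538543503213
138.0 - 36 d [-22.6 -12.8] e [-12.5  -1.6]
138.0 + 50 d [13.1 22.7] e [-12.6   9. ]
146.0 - 227 d [-22.1 -11.5] e [-12.5   8.5]
146.0 + 229 d [11.8 21.9] e [-12.3   6.5]
154.0 - 97 d [-20.  -15.7] e [-12.6   9.5]
154.0 + 74 d [15.8 20.4] e [-12.5   7.3]
162.0 - 66 d [-17.5 -13.5] e [-12.6  -2. ]
162.0 + 60 d [14.2 18.6] e [-12.2  -3.5]
170.0 - 66 d [-15.5 -10.6] e [-12.3  -5.8]
170.0 + 56 d [12.2 17. ] e [-12.3  -6.1]
178.0 - 121 d [-13.6  -0.3] e [-15.3  13.6]
178.0 + 141 d [ 0.3 15.2] e [-15.3  13.3]
186.0 - 985 d [-13.   -0.2] e [-13.4  12.2]
186.0 + 1194 d [ 0.3 14.1] e [-14.   12.6]
194.0 - 117 d [-13.3  -8.4] e [-12.3  10. ]
194.0 + 120 d [11.9 15.6] e [-12.3   8.8]
cardtop d [-1.64087982  0.15244277  1.74030413] e [-53.63776153  54.56620574] z 129.54342804036995

138.0 + 8 d [13.2 22.2] e [-14.8   4.1]
146.0 - 27 d [-21.6 -11.4] e [-14.5   7.9]
146.0 + 27 d [12.7 21. ] e [-14.1   9.6]
154.0 - 17 d [-19.8 -16.3] e [-14.    9.3]
154.0 + 10 d [15.9 19.8] e [-14.3   5.9]
162.0 - 18 d [-17.4 -13.7] e [-14.3   8.2]
162.0 + 7 d [14.1 18.6] e [-14.8   4.8]
170.0 - 17 d [-15.6 -11.9] e [-14.9   8.4]
170.0 + 10 d [12.6 16.3] e [-14.8   0.5]
178.0 - 18 d [-13.8  -2.1] e [-15.8   7.2]
178.0 + 14 d [ 0.1 13.7] e [-16.8 -11.1]
186.0 - 39 d [-14.5  -0.7] e [-17.3   9.9]
186.0 + 52 d [ 0.3 14.1] e [-15.7  10.8]
194.0 - 11 d [-13.3  -5.9] e [-14.4  -0. ]
194.0 + 19 d [ 9.  14.8] e [-13.9  11.2]
cardtop d [-2.02436238 -0.24341519  1.92241649] e [-54.81738382  39.81498252] z 129.45458776008724
```

View pics/z6.png

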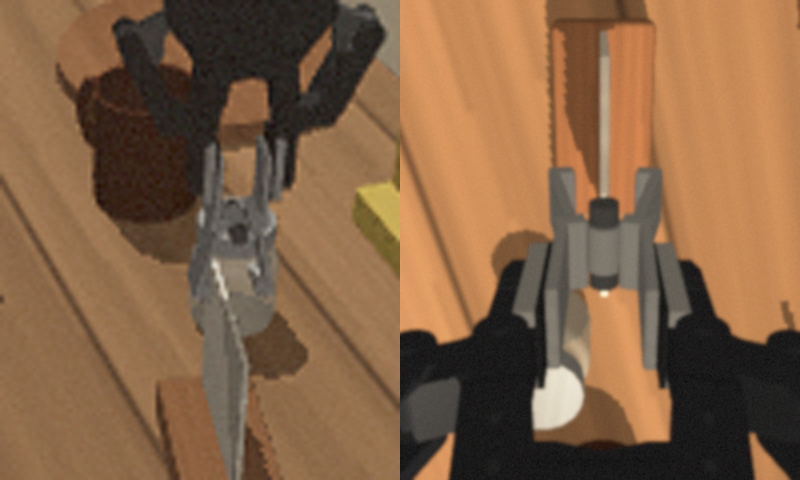

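Run:
```python
from h import *
th=np.radians(-13.2); n=np.array([np.cos(th),np.sin(th)]); y=np.array([-n[1],n[0]]); o=np.array([598.1,-7.4])
for t in('wrist6','side6'):
  P,K,T,c=load(t); X=P.reshape(-1,3); d=(X[:,:2]-o)@n; e=(X[:,:2]-o)@y
  for s in(-1,1):
    m=(s*d>9)&(s*d<25)&(abs(e)<16)&(X[:,2]>132)&(X[:,2]<170); q=X[m]; print(t,s,np.sort(q[:,2])[:8].round(1))
  m=(abs(d)<4)&(abs(e)<11)&(X[:,2]>170)&(X[:,2]<195); print('pin z',np.percentile(X[m][:,2],[5,50,95,99]))
print(arm.read_state()['position'])
```

```text
wrist6 -1 [142.  142.2 142.6 142.7 142.8 142.9 143.5 143.5]
wrist6 1 [141.4 142.1 142.4 142.4 142.5 142.5 142.6 142.8]
pin z [187.19112406 189.40360786 190.78098881 191.12986999]
side6 -1 [144.5 145.1 145.4 146.2 146.4 146.4 146.4 147.6]
side6 1 [141.1 143.6 144.3 144.4 144.6 145.3 145.6 146. ]
pin z [188.14305304 191.06465889 192.40169536 192.63486831]
[599.75850927  -8.00383444 202.0794861 ]
```

apply_moves:
  plan: [1, 0, 0, -0.005, 0, 1, 0, 0, -0.012, 0, 1, 0, 0, -0.019, 0, 1, 0, 0, -0.026, 0, 1, 0, 0, -0.031, 0, 1, 0, 0, -0.033, 0, 1, 0, 0, -0.033, 0, 1, 0, 0, -0.033, 0]

```text
clock: 6.0
position: [599.8, -7.9, 169.3]
ee_rot: [-0.621, 0.784, -0.0, -0.0]
contact_force: [0.7, -0.8, -0.9]
gripper_width: 27.8
```

```bash
python3 two.py 7 345 170; python3 loc.py wrist7 105; echo; python3 loc.py side7 105;  python3 - <<'E'
from h import *
snap('scene','scene7'); c=load('scene7')[3]; cv2.imwrite('pics/zs7.png',cv2.resize(c[130:290,220:400,::-1],None,fx=4,fy=3.7,interpolation=cv2.INTER_CUBIC))
th=np.radians(-13.2); n=np.array([np.cos(th),np.sin(th)]); y=np.array([-n[1],n[0]]); o=np.array([598.1,-7.4])
for t in('wrist7','side7','scene7'):
  P,K,T,c=load(t); X=P.reshape(-1,3); d=(X[:,:2]-o)@n; e=(X[:,:2]-o)@y
  for s in(-1,1):
    m=(s*d>9)&(s*d<25)&(abs(e)<16)&(X[:,2]>90)&(X[:,2]<140); q=X[m]; print(t,s,np.sort(q[:,2])[:8].round(1))
s=arm.read_state(); print(s['position'],s['joint_vel'].round(3),s['gripper_width'])
E
```

```text
6.1 [599.9878523   -7.85579147 169.69626533] [ 0.06623853 -0.39147707 -0.47691538] 28.181480437344188
105.0 - 11 d [-21.4 -12.5] e [-12.2  -3.8]
105.0 + 21 d [14.7 23.9] e [-12.1   9.2]
113.0 - 230 d [-21.1 -10.4] e [-12.1   8.4]
113.0 + 238 d [12.9 23.3] e [-12.1   6.2]
121.0 - 120 d [-19.3  -0.6] e [-18.2  10. ]
121.0 + 92 d [ 0.5 21.8] e [-18.7   8.2]
129.0 - 125 d [-17.3  -0. ] e [-18.6   0.4]
129.0 + 114 d [ 0. 20.] e [-18.   -2.1]
137.0 - 68 d [-15.3 -10.8] e [-12.1  -4.4]
137.0 + 60 d [13.8 18.1] e [-12.   -5.3]
145.0 - 87 d [-12.7  -0.3] e [-14.9  13.3]
145.0 + 102 d [ 0.3 16.3] e [-14.9  -7.5]
153.0 - 547 d [-12.9  -0.2] e [-14.1  13.3]
153.0 + 1024 d [ 0.3 15. ] e [-14.5  13.9]
161.0 - 469 d [-11.9  -3.6] e [-11.7  10.9]
161.0 + 425 d [ 7.8 15.8] e [-11.7  10.8]
cardtop d [-1.66952412  0.11201736  1.79960792] e [-53.4858427   54.17531521] z 129.50197460639805

105.0 - 10 d [-12.   -1.5] e [-10.7  15.6]
105.0 + 4 d [13.7 18.1] e [-12.3  -0.9]
113.0 - 39 d [-20.7  -1.5] e [-18.4  16.9]
113.0 + 30 d [13.3 22.5] e [-14.    9.4]
121.0 - 26 d [-19.3  -1.5] e [-18.6   9. ]
121.0 +
[... 308 characters left out ...]
.2] e [-16.   5.]
153.0 + 48 d [ 0.4 15.3] e [-17.1  11.9]
161.0 - 17 d [-12.7  -3.2] e [-14.1   3.1]
161.0 + 28 d [ 7.4 16.8] e [-12.7   8.5]
cardtop d [-2.00658585 -0.27829207  1.62926458] e [-54.16102382  15.92276614] z 129.56955024602658
wrist7 -1 [111.  111.3 111.4 111.5 112.1 112.2 112.5 112.5]
wrist7 1 [110.8 111.1 111.2 111.6 111.6 112.  112.  112.1]
side7 -1 [109.7 113.1 113.3 113.5 114.1 114.3 114.3 114.3]
side7 1 [110.5 110.5 112.  112.9 113.5 113.6 113.8 114.3]
scene7 -1 [113.9 116.7 117.9 118.1 118.5 118.8 118.8 119.3]
scene7 1 [111.  111.4 112.  112.5 112.7 113.3 113.8 113.9]
[599.99825315  -7.83980635 169.74783654] [-0.    -0.001 -0.    -0.002 -0.001  0.002] 27.737245552785577
```

View pics/z7.png

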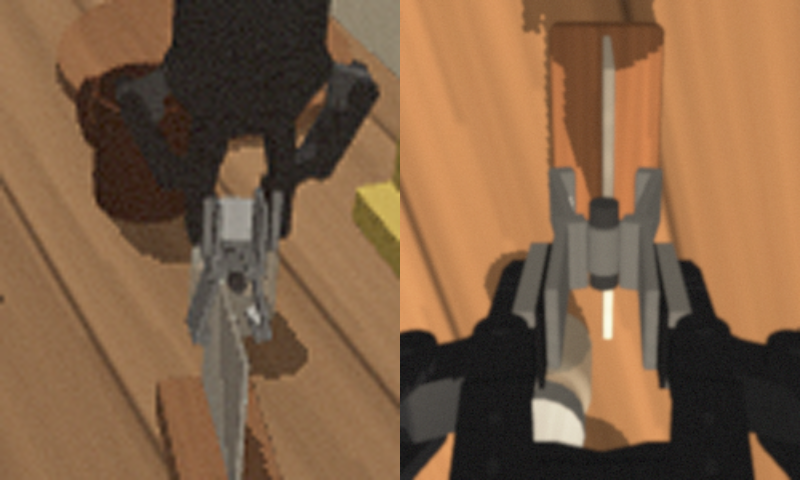

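View pics/zs7.png

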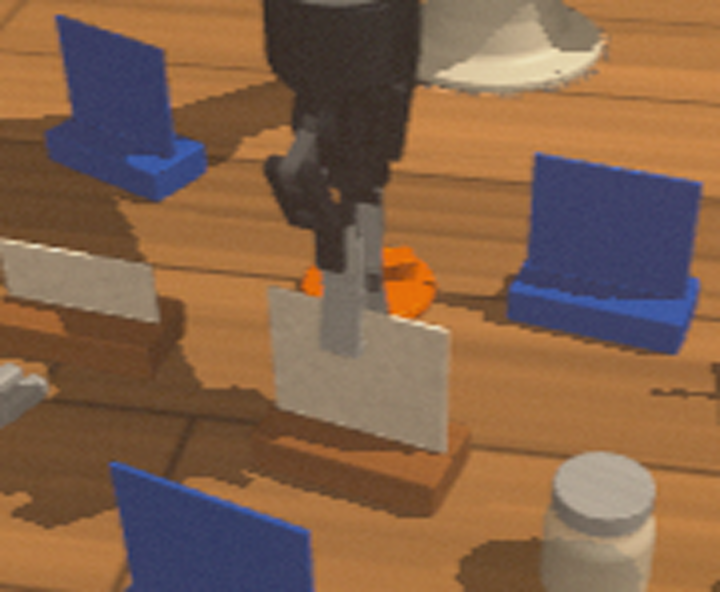

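The jaws are astride the card with clear gaps: inner tips at about −10.5 and +13 mm, tips about 19 mm below the edge. One tiny trim remains, then a final check.

apply_moves:
  plan: [1, -0.0005, 0, -0.0005, 0, 1, -0.001, 0, -0.001, 0, 1, -0.001, 0, -0.001, 0, 1, -0.001, 0, -0.001, 0, 1, -0.001, 0, -0.001, 0, 1, -0.001, 0, -0.001, 0]

```text
clock: 6.65
position: [598.7, -7.9, 168.4]
ee_rot: [-0.621, 0.784, -0.0, 0.0]
contact_force: [0.1, -0.8, -0.6]
gripper_width: 28.0
```

```bash
python3 two.py 8 345 170; python3 loc.py wrist8 105|head -5; python3 -c "
from h import *
s=arm.read_state(); print(s['position'],s['joint_vel'].round(3),s['gripper_width'],s['contact_force']); print(arm.job_done())"
```

```text
6.75 [598.70724749  -7.89836867 168.32628817] [-1.15050623 -0.03544593 -0.16929953] 27.61381365742955
105.0 - 29 d [-22.5 -13.2] e [-12.4  -1.6]
105.0 + 35 d [13.2 22.7] e [-12.2   8.7]
113.0 - 221 d [-22.1 -11.5] e [-12.4   8.8]
113.0 + 234 d [11.8 22.1] e [-12.2   5.9]
121.0 - 111 d [-20.2  -0.5] e [-16.5   9.2]
[598.70724749  -7.89836867 168.32628817] [-0.     0.002  0.     0.001  0.     0.   ] 27.61381365742955 [-1.15050623 -0.03544593 -0.16929953]
the job is handed in; nothing more can be done
None
```

I squeezed the clip fully home, lifted it straight off its strip and carried it over the other objects. I then lowered it, still wide open, over the middle of the tall white card, and handed the job in at 6.75 s.

- **Hold:** The gripper reads about 28 mm across the squeezed handles and the arm is still. The force at the tool is about 1 N, which is noise level.
- **Jaws and card:** The last wrist picture puts the inner tips about 11.5 mm either side of the card's mid-plane, which is about 9 mm clear of each face. They are also centred across the card's width.
- **Tip depth:** The tips should be about 20 mm below the top edge. I measured about 19 mm, then lowered the clip another 1 mm without re-measuring the depth.
- **Disagreements between cameras:** The scene and side cameras differed by about 4 mm in y on both the clip and the card. The wrist view fell between them on the clip, so I used the midpoint for both.
- **Squeeze force:** Closing the fingers pushed the clip down on its strip with about 18 N. That went away on lifting.
- **Bystanders:** The path stayed above the mug, salt jar, lid and tongs, and I felt no knocks. I did not measure their positions again at the end.

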